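# Tidy the spice counter: stopper the flasks and nest the bowl covers

### The arm

A 6-joint arm with a two-finger parallel gripper is mounted at the origin on the work surface. World frame = base frame: x ahead of the robot, y to its left, z up, the work surface at z = 0. Lengths are in m, angles in rad, forces in N, time in s.
With the tool pointing down it reaches from about 0.35 to 0.975 m from the base axis. Payload 7.1 kg.
Tool frame: the origin (TCP) lies midway between the tips of the shut fingers; the grasp point (between the pads) lies 19 mm behind it (r.grip_point_offset is the distance from the TCP to the grasp point, in m); z points along the fingers, y is the direction in which the jaws open and shut (so a half turn about z gives the same grasp; the last joint's range is limited). The gripper opens to 88 mm and grips with 3 to 60 N. Pads are 20 mm wide; open, the fingers measure 115 mm over their backs; the gripper's body (75 mm by 178 mm) begins 61 mm behind the grasp point.
Start: joints at [1.088, 0.423, 1.63, -0, 1.089, -0.019], TCP at [0.28, 0.559, 0.223] pointing down, gripper open.
Joint ranges: [-3, 3], [-0.9, 2.11], [0.09, 2.58], [-1.31, 4.45], [0.11, 2.69], [-2.54, 2.54]. Speed limits (rad/s): [2.39, 2.39, 3.01, 3.14, 3.14, 3.14].

### API

Orientations are given as a unit quaternion [w, x, y, z].
In Python, from cell import r gives the robot as it stands. The module is installed in compiled form; this text tells all that it offers.
- The arm moves only by the shell command python3 -m pendant 'ROWS' [FORCE]. ROWS is JSON, a list of rows, each an object with "linear": the shift along the tool's x, y, z in mm, a list of three; "turn": the turn about the tool's z in degrees; "jaw": the finger opening in mm, from 0 to 87.8. A call has 1 to 10 rows; each row shifts and turns the commanded pose from where the row before left it, along the tool's axes as they then stand; what a row does not reach is not made up. A row lasts 1/10 s, in which the tool goes at most 50 mm and 8.59 degrees, less where a joint would pass 70% of its speed; a pose out of reach is approached as far as the arm can. A call is refused whole if a number of a shift passes 50 or a number of a turn 8.59, either way. A call with a gripper value outside its range is refused whole. The fingers move at their own pace and stop on an object; FORCE is the grip in N (left out, the last holds). Time passes only in rows, so rows that do not move let the fingers close. It gives the time, the measured TCP pose, the force and the opening at its end, in the units of the state.
- r.read_state(): the state, without advancing time (a new reading comes with each control period).
- r.capture(name): name is "scene" or "top"; returns (picture, depth): 420x560x3 uint8, red, green, blue; 420x560 float32, m along the optical axis (not along the pixel's ray), 0 where there is no reading.
- r.camera_params(name): a dict with "fx", "fy", "cx", "cy" (pixels), "k1" (the pictures are not rectified: a ray, as slopes to the right and down, at radius r is drawn at 1 + k1 r^2 times it, then the intrinsics apply), "world_to_cam" (4x4, takes a point from world to camera coordinates). Camera axes: x right, y down, z forward; pixel columns grow to the right and rows downward; lengths in m; the calibration is good to about 2 mm. A picture is of the moment at which its call begins. camera_params takes no time and is no camera call.
- r.sign_off(): hands the job in, once; it reports no verdict.
Trained networks look in the newest picture that a camera, given by its name, has taken for a name from the list of things; names that differ only in an ending like _2 or _b are one class to them, and where a whole thing is asked for, a point or a joint stands for the part that bears it (a point fixed in the world has none). Each returns a list of dicts, best first, with "p" (0 to 1); they miss things now and then, are a little off and sometimes report something else, mostly with a low value. They report only what shows in the picture. A call takes as long as a camera call. They do not tell look-alikes from the thing itself.
- r.look_for(camera, target): "centre" ([row, column] in pixels, amid what is visible of it).
The state is a dict: "clock": time; "q": joint angles; "dq": joint speeds; "tau": joint torques, N m; "tcp_pos": TCP position; "tool_rot": TCP orientation; "contact_force": force on the tool from outside, world axes, zero at the start; "torque": the same for the moment, N m; "grip_width": opening from 0.0 (shut) to 1.0 (fully open).
Only numpy, scipy, OpenCV 4.12 (cv2) and the standard library are available. Lean on these libraries where they do the work, as an engineer would, in place of code of your own. Each camera call takes 0.05 s, during which the arm holds its last target. There are 200 camera calls.

### The job

Tidy the blending counter of the spice stall: set every loose stopper upright and fully home in a flask of the rack (any flask, one each), and pile all the domed wooden bowl covers upside down in the ring stand, the largest sitting in the ring and each smaller one cupped level inside the next larger one present. Leave the jar, the brass bowl and the tin where they are.

Things in the scene. Friction and masses are not known exactly. Their poses are not given: they have to be found in the camera images.
- cover_l_mid (a point): the largest of four turned-wood domed bowl covers without knobs; point on its axis half-way up. It lies upside down like a bowl, hollow side up, from the start: 150 mm across, 50 mm high, wall 8 mm thick (outside near the rim straight for the top 10 mm), underneath a flat crown disc 94 mm across and 8 mm high, floor of the hollow 10 mm above the underside. z is its axis, up out of the hollow. Round, so yaw does not matter. Always present.
- cover_m_mid (a point): the second of four turned-wood domed bowl covers without knobs; point on its axis half-way up. It lies upside down like a bowl, hollow side up, from the start: 122 mm across, 54 mm high, wall 8 mm thick (outside near the rim straight for the top 11 mm), underneath a flat crown disc 76 mm across and 8 mm high, floor of the hollow 10 mm above the underside. z is its axis, up out of the hollow. Round, so yaw does not matter. May be absent.
- cover_s_mid (a point): the third of four turned-wood domed bowl covers without knobs; point on its axis half-way up. It lies upside down like a bowl, hollow side up, from the start: 94 mm across, 58 mm high, wall 8 mm thick (outside near the rim straight for the top 12 mm), underneath a flat crown disc 56 mm across and 8 mm high, floor of the hollow 10 mm above the underside. z is its axis, up out of the hollow. Round, so yaw does not matter. May be absent.
- cover_xs_mid (a point): the smallest of four turned-wood domed bowl covers without knobs; point on its axis half-way up. It lies upside down like a bowl, hollow side up, from the start: 66 mm across, 62 mm high, wall 8 mm thick (outside near the rim straight for the top 12 mm), underneath a flat crown disc 31 mm across and 8 mm high, floor of the hollow 10 mm above the underside. z is its axis, up out of the hollow. Round, so yaw does not matter. May be absent.
- stand_seat (a point): centre of the seat of a fixed dark wooden ring stand for the pile of covers: a flat round seat 6 mm above the counter, 108 mm across, inside a lip that rises 8 mm above the seat and is 126 mm across outside; z up. A nested pile of all four has each crown 10 mm above the one below, and each rim about 14 mm above the next larger one's; side play is about 6 mm at each step.
- stopper_a_mid (a point): a tapered stopper, all three alike; point on its axis half-way up. 68 mm high: cork plug 28 mm across at the foot and 35 mm at 32 mm up, then a wooden collar 47 mm across and 9 mm thick, then a round wooden grip knob 29 mm across and 27 mm high. Stands plug down on the counter; z is up its axis.
- stopper_b_mid (a point): a tapered stopper, all three alike; point on its axis half-way up. 68 mm high: cork plug 28 mm across at the foot and 35 mm at 32 mm up, then a wooden collar 47 mm across and 9 mm thick, then a round wooden grip knob 29 mm across and 27 mm high. Stands plug down on the counter; z is up its axis.
- stopper_c_mid (a point): a tapered stopper, all three alike; point on its axis half-way up. 68 mm high: cork plug 28 mm across at the foot and 35 mm at 32 mm up, then a wooden collar 47 mm across and 9 mm thick, then a round wooden grip knob 29 mm across and 27 mm high. Stands plug down on the counter; z is up its axis.
- mouth_a (a point): centre of the open mouth of a fixed blue stoneware flask, the end nearest the robot of a row of three in a wooden rack: mouth 110 mm above the counter, round hole 40 mm across and 44 mm deep, neck 53 mm across outside; flasks 85 mm apart along the rack's x; z up. When a stopper is home its collar rests on the rim.
- mouth_b (a point): centre of the open mouth of a fixed blue stoneware flask, the middle of a row of three in a wooden rack: mouth 110 mm above the counter, round hole 40 mm across and 44 mm deep, neck 53 mm across outside; flasks 85 mm apart along the rack's x; z up. When a stopper is home its collar rests on the rim.
- mouth_c (a point): centre of the open mouth of a fixed blue stoneware flask, the end farthest from the robot of a row of three in a wooden rack: mouth 110 mm above the counter, round hole 40 mm across and 44 mm deep, neck 53 mm across outside; flasks 85 mm apart along the rack's x; z up. When a stopper is home its collar rests on the rim.
- jar: bystander, not to be disturbed: closed amber jar, 64 mm across, 75 mm high; origin at the centre of its underside, z up
- mortar: bystander, not to be disturbed: brass bowl, 90 mm across, 60 mm high; origin at the centre of its underside, z up
- tin: bystander, not to be disturbed: green tin with a brass lid, 70 x 50 x 60 mm; origin at the centre of its underside, z up
Mind the look-alikes: they are no part of the job. Leave any pink or purple look-alike of the part that bears cover_xs_mid alone. Leave any purple look-alike of the part that bears stopper_b_mid alone.

How it is judged:
By the outcome, as a careful person would: the job done as asked, in the order asked, and still so for the second after the job is handed in, with the robot touching nothing.
Of cover_m, cover_s, cover_xs only 2 to 3 are there at a start; the rules pass over those that are not, and their reading is None.
At some moment in a run one of cover_m, cover_s may be knocked a few centimetres aside while the robot is not near it.
It also fails if it takes over 200 s, if anything falls off the work surface, if the arm or the gripper's body presses on something with over 40 N, if the wrist force passes 120 N, or if a joint passes its speed limit or range.

## Working session

There is one attempt and no reset: what is moved stays moved. The work goes in short steps, Python scripts to look and compute and a shell command to move; the robot and the scene stay as the last step left them, time stands still between calls to the robot, and variables do not carry over. Pictures are saved under pics/ and viewed, about 12 in all and at most 16, crops included, and the job is handed in when it is done.

```bash
mkdir -p pics
cat > h.py <<'E'
import numpy as np, cv2
from cell import r
def cap(n,f=None):
    im,d=r.capture(n)
    if f: cv2.imwrite('pics/'+f+'.png',im[:,:,::-1])
    return im,d
def rays(n,u,v):
    p=r.camera_params(n)
    xd=(np.asarray(u,float)-p['cx'])/p['fx'];yd=(np.asarray(v,float)-p['cy'])/p['fy']
    x,y=xd.copy(),yd.copy()
    for _ in range(20):
        s=1+p['k1']*(x*x+y*y);x,y=xd/s,yd/s
    return x,y
def cloud(n,d):
    v,u=np.mgrid[:d.shape[0],:d.shape[1]]
    x,y=rays(n,u,v)
    P=np.stack([x*d,y*d,d,np.ones_like(d)],-1)
    W=P@np.linalg.inv(np.array(r.camera_params(n)['world_to_cam'])).T
    W=W[...,:3];W[d==0]=np.nan
    return W
def proj(n,X):
    p=r.camera_params(n);c=np.array(p['world_to_cam'])@np.append(X,1)
    x,y=c[0]/c[2],c[1]/c[2];s=1+p['k1']*(x*x+y*y)
    return p['fx']*x*s+p['cx'],p['fy']*y*s+p['cy']
def circ(P):
    A=np.c_[2*P[:,:2],np.ones(len(P))];b=(P[:,:2]**2).sum(1)
    s=np.linalg.lstsq(A,b,rcond=None)[0];return s[0],s[1],np.sqrt(s[2]+s[0]**2+s[1]**2)
E
python3 - <<'E'
from h import *
for n in('top','scene'):
    im,d=cap(n,n+'0');W=cloud(n,d);np.save(n+'W',W)
    p=r.camera_params(n);print(n,p['fx'],p['k1'],np.linalg.inv(p['world_to_cam'])[:3,3].round(3))
    for t in['cover_l_mid','cover_m_mid','cover_s_mid','cover_xs_mid','stand_seat','stopper_a_mid','mouth_a','jar','mortar','tin']:
        for o in r.look_for(n,t):
            if o['p']>.2:
                a,b=map(int,np.round(o['centre']));print(t,round(o['p'],2),a,b,W[a,b].round(3))
print(r.read_state())
E
```

```text
top 495.85250081415364 -0.14574030248485703 [ 0.485 -0.065  1.413]
cover_l_mid 0.7 188 326 [ 0.637 -0.173  0.009]
cover_l_mid 0.37 229 149 [0.521 0.307 0.109]
cover_m_mid 0.65 185 388 [ 0.644 -0.349  0.017]
cover_m_mid 0.57 191 188 [0.626 0.21  0.066]
cover_s_mid 0.72 252 327 [ 0.456 -0.174  0.006]
cover_xs_mid 0.89 241 424 [ 0.484 -0.45   0.013]
cover_xs_mid 0.81 240 385 [ 0.488 -0.339  0.01 ]
cover_xs_mid 0.72 281 371 [ 0.373 -0.297  0.013]
stand_seat 0.93 225 254 [0.533 0.032 0.007]
stopper_a_mid 0.51 231 149 [0.515 0.306 0.112]
stopper_a_mid 0.48 259 194 [0.439 0.194 0.065]
mouth_a 0.74 232 149 [0.513 0.305 0.115]
mouth_a 0.7 220 254 [0.548 0.032 0.007]
jar 0.75 147 233 [0.746 0.085 0.072]
mortar 0.87 142 275 [ 0.771 -0.029  0.009]
tin 0.8 156 175 [0.725 0.249 0.063]
tin 0.51 259 194 [0.439 0.194 0.065]
scene 436.20315231688664 -0.04594382641741408 [1.174 0.385 0.726]
cover_l_mid 0.88 224 220 [ 0.611 -0.189  0.012]
cover_m_mid 0.81 202 168 [ 0.622 -0.358  0.011]
cover_s_mid 0.72 186 265 [ 0.432 -0.184  0.019]
cover_xs_mid 0.96 156 181 [ 0.47  -0.458  0.034]
cover_xs_mid 0.94 154 
[... 461 characters left out ...]
.086]
tin 0.83 344 364 [0.741 0.259 0.059]
{'clock': 1.1, 'q': array([ 1.08800932e+00,  4.23087805e-01,  1.62986140e+00, -3.20176658e-05,
        1.08858802e+00, -1.90142860e-02]), 'dq': array([ 0.00022565,  0.00031126, -0.00070331, -0.00113927, -0.00023207,
        0.00029539]), 'tau': array([-3.66468157e-04, -5.44575262e+01, -2.74048322e+01,  6.43669814e-02,
        1.67058315e-02, -1.36173432e-05]), 'tcp_pos': array([0.27957671, 0.55899598, 0.22269788]), 'tool_rot': array([2.06206242e-05, 2.29806576e-01, 9.73236321e-01, 2.33263171e-05]), 'contact_force': array([ 0.43346652, -1.01000956,  0.27035872]), 'torque': array([0.01709627, 0.03405003, 0.00832588]), 'grip_width': 1.0000699194521225}
```

View pics/top0.png

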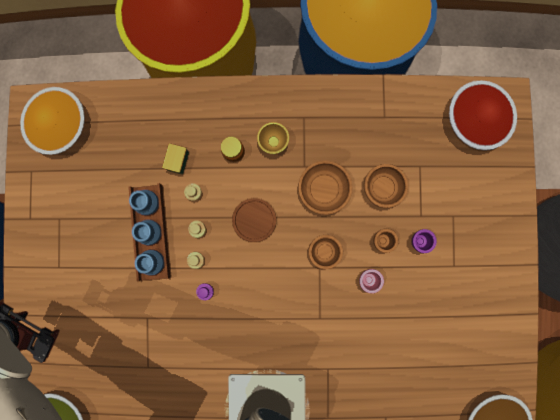

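View pics/scene0.png

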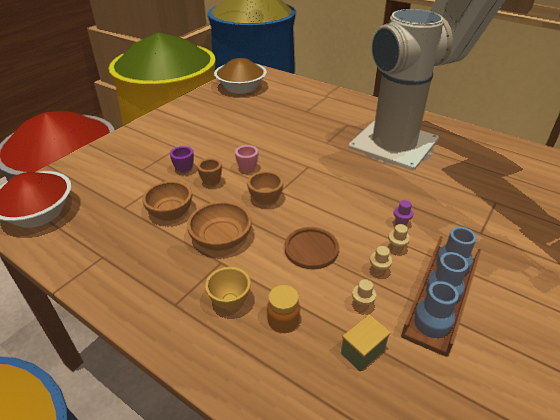

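Top view: the three cream stoppers are at (192,192), (229,196) and (260,195), with the purple one at (292,205). The flask mouths are at (203,144), (232,146) and (263,149). The brown covers are L (188,326), M (187,385), S (252,324) and XS (240,385); the pink and purple cups are decoys. The ring stand is at (220,254).

Next I'll fit the positions from depth.

```bash
cat >> h.py <<'E'
def ring(W,c,rad,z,dr=.02,zt=.004,R=None):
    "fit circle to points near height z around c"
    P=W.reshape(-1,3);P=P[np.isfinite(P[:,0])]
    D=np.hypot(P[:,0]-c[0],P[:,1]-c[1])
    Q=P[(D<rad+dr)&(abs(P[:,2]-z)<zt)]
    if len(Q)<6:return None
    from scipy.optimize import least_squares
    s=least_squares(lambda q:np.hypot(Q[:,0]-q[0],Q[:,1]-q[1])-rad,c,loss='soft_l1',f_scale=.003)
    return s.x.round(4),len(Q),circ(Q)[2].round(4),np.median(Q[:,2]).round(4)
def blob(W,c,rad,z,zt=.006):
    P=W.reshape(-1,3);P=P[np.isfinite(P[:,0])]
    Q=P[(np.hypot(P[:,0]-c[0],P[:,1]-c[1])<rad)&(abs(P[:,2]-z)<zt)]
    if len(Q)<3:return None
    return ((Q.min(0)+Q.max(0))/2).round(4),Q.mean(0).round(4),len(Q)
# name: guess, rim mid radius, height
COV=dict(l=((.637,-.173),.071,.05),m=((.644,-.345),.057,.054),s=((.456,-.174),.043,.058),xs=((.488,-.339),.029,.062))
def covers(W,names='l m s xs'.split(),guess={}):
    for k in names:
        g,R,h=COV[k];print(k,ring(W,guess.get(k,g),R,h))
E
python3 - <<'E'
from h import *
for n in('top','scene'):
    W=np.load(n+'W.npy');print(n);covers(W)
    P=W.reshape(-1,3);F=P[(P[:,0]>.3)&(P[:,0]<.8)&(abs(P[:,1]+.1)<.3)&(abs(P[:,2])<.015)];print('table',np.median(F[:,2]))
    for c in[(.439,.194),(.52,.19),(.626,.21)]: print('st',blob(W,c,.035,.068))
    for c in[(.43,.30),(.513,.305),(.60,.31)]: print('mo',ring(W,c,.0233,.110,.012))
    print('seat',ring(W,(.545,.032),.0585,.014,.012))
E
```

```text
top
l (array([ 0.6356, -0.1676]), 393, np.float64(0.0703), np.float64(0.0501))
m (array([ 0.6381, -0.3352]), 328, np.float64(0.0574), np.float64(0.054))
s (array([ 0.4586, -0.1662]), 236, np.float64(0.0431), np.float64(0.0582))
xs (array([ 0.4877, -0.3305]), 177, np.float64(0.0294), np.float64(0.062))
table 0.0007574824066500785
st (array([0.4366, 0.1965, 0.0684]), array([0.4368, 0.1963, 0.0675]), 84)
st (array([0.5242, 0.1911, 0.0676]), array([0.524 , 0.1915, 0.0682]), 82)
st (array([0.6263, 0.2046, 0.0678]), array([0.6257, 0.2037, 0.0675]), 87)
mo (array([0.43 , 0.322]), 73, np.float64(0.0226), np.float64(0.1094))
mo (array([0.5153, 0.3296]), 63, np.float64(0.022), np.float64(0.1102))
mo (array([0.6035, 0.3022]), 57, np.float64(0.0223), np.float64(0.1104))
seat (array([0.549 , 0.0324]), 450, np.float64(0.0536), np.float64(0.0134))
scene
l (array([ 0.6356, -0.165 ]), 610, np.float64(0.0708), np.float64(0.051))
m (array([ 0.6391, -0.3342]), 397, np.float64(0.0569), np.float64(0.0546))
s (array([ 0.4575, -0.1635]), 289, np.float64(0.0429), np.float64(0.0591))
xs (array([ 0.4872, -0.3289]), 161, np.float64(0.0285), np.float64(0.0618))
table 0.00177531586439994
st (array([0.4365, 0.1957, 0.0676]), array([0.4379, 0.196 , 0.0681]), 111)
st (array([0.5241, 0.1913, 0.0671]), array([0.5253, 0.1919, 0.0685]), 127)
st (array([0.6277, 0.2036, 0.0672]), array([0.6293, 0.2037, 0.0681]), 159)
mo (array([0.431 , 0.3213]), 129, np.float64(0.0225), np.float64(0.1101))
mo (array([0.5155, 0.3299]), 130, np.float64(0.0226), np.float64(0.1101))
mo (array([0.6006, 0.3094]), 132, np.float64(0.0219), np.float64(0.1098))
seat (array([0.5481, 0.0349]), 612, np.float64(0.0569), np.float64(0.0148))
```

```bash
python3 - <<'E'
from h import *
for n in('top','scene'):
    W=np.load(n+'W.npy');print(n)
    for c in[(.43,.322),(.515,.3297),(.60,.337)]:
        for _ in range(3):
            o=ring(W,c,.0233,.110,.008);c=o[0]
        print('mo',o)
    c=(.5485,.0335)
    for _ in range(3):
        o=ring(W,c,.0585,.0145,.008,.003);c=o[0]
    print('seat',o)
E
python3 -m pendant '[{"linear":[0,0,0],"turn":-8.5,"jaw":60},{"linear":[0,-50,0],"turn":-8.5,"jaw":60},{"linear":[0,-50,0],"turn":-8.5,"jaw":60},{"linear":[0,-50,0],"turn":-1.1,"jaw":60},{"linear":[0,-50,0],"turn":0,"jaw":60},{"linear":[0,0,0],"turn":0,"jaw":60},{"linear":[0,0,0],"turn":0,"jaw":60}]' 30
```

```text
top
mo (array([0.4297, 0.3212]), 129, np.float64(0.0229), np.float64(0.1099))
mo (array([0.5152, 0.329 ]), 119, np.float64(0.0229), np.float64(0.1101))
mo (array([0.5979, 0.3376]), 119, np.float64(0.023), np.float64(0.1099))
seat (array([0.5489, 0.0329]), 325, np.float64(0.0558), np.float64(0.0141))
scene
mo (array([0.431 , 0.3218]), 224, np.float64(0.0235), np.float64(0.11))
mo (array([0.5156, 0.3302]), 259, np.float64(0.0236), np.float64(0.11))
mo (array([0.6002, 0.3384]), 280, np.float64(0.0232), np.float64(0.1096))
seat (array([0.548 , 0.0345]), 513, np.float64(0.0582), np.float64(0.0151))
clock: 1.8
tcp_pos: [0.2552, 0.3619, 0.2233]
tool_rot: [0.0, 0.001, 1.0, 0.001]
contact_force: [0.9, -0.2, 0.6]
grip_width: 0.683
```

```bash
python3 -m pendant '[{"linear":[-42,-20,0],"turn":0,"jaw":60},{"linear":[-50,-20,0],"turn":0,"jaw":60},{"linear":[-50,-20,0],"turn":0,"jaw":60},{"linear":[-50,-20,0],"turn":0,"jaw":60},{"linear":[-50,-20,0],"turn":0,"jaw":60},{"linear":[-50,-20,0],"turn":0,"jaw":60},{"linear":[-50,-20,0],"turn":0,"jaw":60},{"linear":[-30,-18,0],"turn":0,"jaw":60},{"linear":[0,0,0],"turn":0,"jaw":60},{"linear":[0,0,0],"turn":0,"jaw":60}]'
```

```text
clock: 2.8
tcp_pos: [0.6061, 0.2135, 0.2219]
tool_rot: [-0.0, 0.0, 1.0, 0.0]
contact_force: [-1.1, 0.8, -0.6]
grip_width: 0.684
```

```bash
python3 -m pendant '[{"linear":[-21,-9.5,0],"turn":0,"jaw":60},{"linear":[0,0,40],"turn":0,"jaw":60},{"linear":[0,0,40],"turn":0,"jaw":60},{"linear":[0,0,40],"turn":0,"jaw":60},{"linear":[0,0,30],"turn":0,"jaw":60},{"linear":[0,0,0],"turn":0,"jaw":60},{"linear":[0,0,0],"turn":0,"jaw":60}]'
```

```text
clock: 3.5
tcp_pos: [0.6259, 0.2047, 0.073]
tool_rot: [-0.0, -0.001, 1.0, -0.0]
contact_force: [-0.0, -0.3, -0.5]
grip_width: 0.682
```

```bash
python3 -m pendant '[{"linear":[-1,-0.7,15],"turn":0,"jaw":60},{"linear":[0,0,11],"turn":0,"jaw":60},{"linear":[0,0,0],"turn":0,"jaw":60},{"linear":[0,0,0],"turn":0,"jaw":10},{"linear":[0,0,0],"turn":0,"jaw":10},{"linear":[0,0,0],"turn":0,"jaw":10},{"linear":[0,0,0],"turn":0,"jaw":10},{"linear":[0,0,0],"turn":0,"jaw":10}]' 30
```

```text
clock: 4.3
tcp_pos: [0.6276, 0.2027, 0.047]
tool_rot: [0.0, -0.0, 1.0, 0.0]
contact_force: [-0.5, 0.2, 1.2]
grip_width: 0.323
```

```bash
python3 -m pendant '[{"linear":[0,0,-30],"turn":0,"jaw":10},{"linear":[0,0,-40],"turn":0,"jaw":10},{"linear":[0,0,-40],"turn":0,"jaw":10},{"linear":[0,0,-20],"turn":0,"jaw":10},{"linear":[7,35,0],"turn":0,"jaw":10},{"linear":[7,35,0],"turn":0,"jaw":10},{"linear":[7,35,0],"turn":0,"jaw":10},{"linear":[8,30,0],"turn":0,"jaw":10},{"linear":[0,0,0],"turn":0,"jaw":10},{"linear":[0,0,0],"turn":0,"jaw":10}]'
```

```text
clock: 5.3
tcp_pos: [0.598, 0.338, 0.1765]
tool_rot: [-0.0, -0.001, 1.0, -0.0]
contact_force: [0.4, -0.2, -0.8]
grip_width: 0.329
```

Run:
```python
from h import *
s=r.read_state();print(s['tcp_pos'])
for n in('top','scene'):
    im,d=cap(n,n+'1');W=cloud(n,d)
    for c in[(.430,.3215),(.5154,.3296)]:
        print('mo',ring(W,c,.0233,.110,.008))
    c=s['tcp_pos'][:2]
    for z in(.13,.15,.165,.175):print(z,blob(W,c,.027,z,.008))
im=cv2.imread('pics/scene1.png')[180:360,340:520];cv2.imwrite('pics/c1.png',cv2.resize(im,None,fx=3,fy=3))
```

```text
[0.59795736 0.33797646 0.17645879]
mo (array([0.4294, 0.321 ]), 106, np.float64(0.0227), np.float64(0.1098))
mo (array([0.5152, 0.3296]), 98, np.float64(0.0227), np.float64(0.1096))
0.13 None
0.15 None
0.165 (array([0.5953, 0.3236, 0.1671]), array([0.6035, 0.3227, 0.168 ]), 4)
0.175 (array([0.6111, 0.3189, 0.1744]), array([0.6114, 0.32  , 0.1729]), 4)
mo (array([0.4307, 0.3217]), 129, np.float64(0.0233), np.float64(0.11))
mo None
0.13 (array([0.6053, 0.3376, 0.1334]), array([0.6083, 0.3386, 0.1343]), 52)
0.15 (array([0.6069, 0.3382, 0.1497]), array([0.6106, 0.3381, 0.1486]), 77)
0.165 (array([0.6087, 0.3389, 0.1651]), array([0.6126, 0.3385, 0.1691]), 242)
0.175 (array([0.6086, 0.338 , 0.175 ]), array([0.6104, 0.3384, 0.1736]), 289)
```

View pics/c1.png

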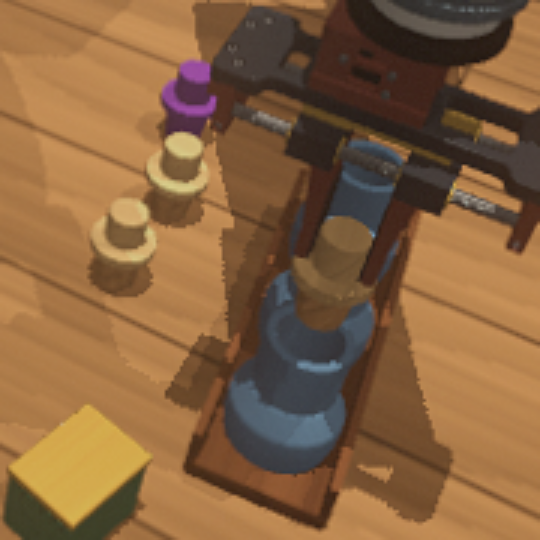

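The stopper is held upright over flask c, so I'll lower it.

```bash
python3 -m pendant '[{"linear":[-1,0,20],"turn":0,"jaw":10},{"linear":[0,0,15],"turn":0,"jaw":10},{"linear":[0,0,8],"turn":0,"jaw":10},{"linear":[0,0,6],"turn":0,"jaw":10},{"linear":[0,0,3],"turn":0,"jaw":10},{"linear":[0,0,0],"turn":0,"jaw":10}]'
```

```text
clock: 6.0
tcp_pos: [0.5998, 0.3376, 0.1252]
tool_rot: [0.0, -0.0, 1.0, 0.0]
contact_force: [0.1, -0.4, -0.6]
grip_width: 0.323
```

```bash
python3 -m pendant '[{"linear":[0,0,0],"turn":0,"jaw":60},{"linear":[0,0,0],"turn":0,"jaw":60},{"linear":[0,0,0],"turn":0,"jaw":60},{"linear":[0,0,-35],"turn":0,"jaw":60},{"linear":[0,0,-35],"turn":0,"jaw":60},{"linear":[19,-36.5,0],"turn":0,"jaw":60},{"linear":[19,-36.5,0],"turn":0,"jaw":60},{"linear":[19,-36.5,0],"turn":0,"jaw":60},{"linear":[19,-37,0],"turn":0,"jaw":60},{"linear":[0,0,0],"turn":0,"jaw":60}]'; python3 -m pendant '[{"linear":[0,0,40],"turn":0,"jaw":60},{"linear":[0,0,40],"turn":0,"jaw":60},{"linear":[0,0,35],"turn":0,"jaw":60},{"linear":[0,0,0],"turn":0,"jaw":60}]'
```

```text
clock: 7.0
tcp_pos: [0.5206, 0.1877, 0.1945]
tool_rot: [-0.001, 0.001, 1.0, -0.001]
contact_force: [0.5, -0.1, 0.1]
grip_width: 0.684
clock: 7.4
tcp_pos: [0.5208, 0.1907, 0.0758]
tool_rot: [-0.004, -0.0, 1.0, -0.001]
contact_force: [0.3, -0.4, 0.2]
grip_width: 0.685
```

Run:
```python
from h import *
for n in('top','scene'):
    im,d=cap(n,n+'2');W=cloud(n,d)
    print(blob(W,(.6,.338),.03,.146)); covers(W)
```

```text
(array([0.5986, 0.3376, 0.1459]), array([0.5986, 0.3367, 0.1459]), 94)
l (array([ 0.6356, -0.1674]), 399, np.float64(0.0704), np.float64(0.0499))
m (array([ 0.6384, -0.3348]), 317, np.float64(0.0575), np.float64(0.0541))
s (array([ 0.4586, -0.1662]), 247, np.float64(0.0431), np.float64(0.0581))
xs (array([ 0.488 , -0.3303]), 169, np.float64(0.0295), np.float64(0.0622))
(array([0.5995, 0.3381, 0.1444]), array([0.6017, 0.3383, 0.1457]), 193)
l (array([ 0.6355, -0.165 ]), 606, np.float64(0.0708), np.float64(0.0509))
m (array([ 0.6395, -0.3342]), 399, np.float64(0.0568), np.float64(0.0548))
s (array([ 0.4572, -0.1636]), 284, np.float64(0.0427), np.float64(0.0591))
xs (array([ 0.4872, -0.3291]), 158, np.float64(0.0287), np.float64(0.0621))
```

```bash
python3 -m pendant '[{"linear":[-3,0.5,14],"turn":0,"jaw":60},{"linear":[0,0,14],"turn":0,"jaw":60},{"linear":[0,0,0],"turn":0,"jaw":60},{"linear":[0,0,0],"turn":0,"jaw":10},{"linear":[0,0,0],"turn":0,"jaw":10},{"linear":[0,0,0],"turn":0,"jaw":10},{"linear":[0,0,0],"turn":0,"jaw":10},{"linear":[0,0,0],"turn":0,"jaw":10}]' 30
```

```text
clock: 8.3
tcp_pos: [0.5266, 0.1917, 0.052]
tool_rot: [0.0, -0.0, 1.0, 0.0]
contact_force: [-0.0, 0.3, 2.7]
grip_width: 0.32
```

```bash
python3 -m pendant '[{"linear":[0,0,-30],"turn":0,"jaw":10},{"linear":[0,0,-40],"turn":0,"jaw":10},{"linear":[0,0,-40],"turn":0,"jaw":10},{"linear":[0,0,-20],"turn":0,"jaw":10},{"linear":[2,35,0],"turn":0,"jaw":10},{"linear":[2,35,0],"turn":0,"jaw":10},{"linear":[2,35,0],"turn":0,"jaw":10},{"linear":[2.5,33,0],"turn":0,"jaw":10},{"linear":[0,0,0],"turn":0,"jaw":10},{"linear":[0,0,0],"turn":0,"jaw":10}]'
python3 - <<'E'
from h import *
print(r.read_state()['tcp_pos'])
W=cloud('scene',cap('scene')[1])
for z in(.14,.15,.16):print(z,blob(W,(.515,.33),.027,z,.006))
E
```

```text
clock: 9.3
tcp_pos: [0.5174, 0.3298, 0.1814]
tool_rot: [-0.0, -0.001, 1.0, -0.0]
contact_force: [-0.2, -1.0, 0.1]
grip_width: 0.324
[0.51736865 0.32983736 0.18136204]
0.14 (array([0.5221, 0.3302, 0.14  ]), array([0.5246, 0.3301, 0.1401]), 71)
0.15 (array([0.5223, 0.3301, 0.1501]), array([0.5257, 0.3303, 0.1496]), 71)
0.16 (array([0.5277, 0.3305, 0.1601]), array([0.5301, 0.3317, 0.1623]), 53)
```

```bash
python3 -m pendant '[{"linear":[0,0,20],"turn":0,"jaw":10},{"linear":[0,0,15],"turn":0,"jaw":10},{"linear":[0,0,8],"turn":0,"jaw":10},{"linear":[0,0,5],"turn":0,"jaw":10},{"linear":[0,0,3],"turn":0,"jaw":10},{"linear":[0,0,0],"turn":0,"jaw":10},{"linear":[0,0,0],"turn":0,"jaw":10}]'
```

```text
clock: 10.05
tcp_pos: [0.5182, 0.3298, 0.1311]
tool_rot: [0.0, -0.0, 1.0, 0.0]
contact_force: [-0.7, -0.5, 0.1]
grip_width: 0.318
```

```bash
python3 -m pendant '[{"linear":[0,0,1],"turn":0,"jaw":60},{"linear":[0,0,0],"turn":0,"jaw":60},{"linear":[0,0,0],"turn":0,"jaw":60},{"linear":[0,0,-35],"turn":0,"jaw":60},{"linear":[0,0,-35],"turn":0,"jaw":60},{"linear":[20,-33,0],"turn":0,"jaw":60},{"linear":[20,-33,0],"turn":0,"jaw":60},{"linear":[20,-34,0],"turn":0,"jaw":60},{"linear":[21.5,-34,0],"turn":0,"jaw":60},{"linear":[0,0,0],"turn":0,"jaw":60}]'; python3 -m pendant '[{"linear":[0,0,40],"turn":0,"jaw":60},{"linear":[0,0,40],"turn":0,"jaw":60},{"linear":[0,0,35],"turn":0,"jaw":60},{"linear":[0,0,0],"turn":0,"jaw":60},{"linear":[0,0,0],"turn":0,"jaw":60}]'
```

```text
clock: 11.05
tcp_pos: [0.4331, 0.1925, 0.1994]
tool_rot: [-0.001, 0.001, 1.0, -0.001]
contact_force: [-0.9, -0.1, 0.7]
grip_width: 0.68
clock: 11.55
tcp_pos: [0.4368, 0.196, 0.0848]
tool_rot: [-0.0, -0.0, 1.0, -0.0]
contact_force: [0.9, -0.3, 0.6]
grip_width: 0.684
```

```bash
python3 -m pendant '[{"linear":[0,0,18],"turn":0,"jaw":60},{"linear":[0,0,17],"turn":0,"jaw":60},{"linear":[0,0,0],"turn":0,"jaw":60},{"linear":[0,0,0],"turn":0,"jaw":10},{"linear":[0,0,0],"turn":0,"jaw":10},{"linear":[0,0,0],"turn":0,"jaw":10},{"linear":[0,0,0],"turn":0,"jaw":10},{"linear":[0,0,0],"turn":0,"jaw":10}]' 30
python3 - <<'E'
from h import *
W=cloud('scene',cap('scene')[1]);print(blob(W,(.5154,.33),.03,.146));print(r.read_state()['tcp_pos'])
E
```

```text
clock: 12.35
tcp_pos: [0.4369, 0.1958, 0.0503]
tool_rot: [0.0, -0.0, 1.0, 0.0]
contact_force: [-1.4, -0.5, 5.6]
grip_width: 0.318
(array([0.5137, 0.3296, 0.1449]), array([0.5169, 0.33  , 0.1458]), 162)
[0.43689253 0.19581005 0.05026667]
```

```bash
python3 -m pendant '[{"linear":[0,0,-30],"turn":0,"jaw":10},{"linear":[0,0,-40],"turn":0,"jaw":10},{"linear":[0,0,-40],"turn":0,"jaw":10},{"linear":[0,0,-20],"turn":0,"jaw":10},{"linear":[2,33,0],"turn":0,"jaw":10},{"linear":[2,33,0],"turn":0,"jaw":10},{"linear":[2,30,0],"turn":0,"jaw":10},{"linear":[0.5,29.7,0],"turn":0,"jaw":10},{"linear":[0,0,0],"turn":0,"jaw":10},{"linear":[0,0,0],"turn":0,"jaw":10}]'
```

```text
clock: 13.4
tcp_pos: [0.4293, 0.3213, 0.1793]
tool_rot: [-0.0, -0.001, 1.0, -0.0]
contact_force: [1.2, -0.5, -0.3]
grip_width: 0.322
```

```bash
python3 -m pendant '[{"linear":[-0.7,0,20],"turn":0,"jaw":10},{"linear":[0,0,15],"turn":0,"jaw":10},{"linear":[0,0,8],"turn":0,"jaw":10},{"linear":[0,0,5],"turn":0,"jaw":10},{"linear":[0,0,2.5],"turn":0,"jaw":10},{"linear":[0,0,0],"turn":0,"jaw":10},{"linear":[0,0,0],"turn":0,"jaw":10}]'
```

```text
clock: 14.1
tcp_pos: [0.4309, 0.3214, 0.1297]
tool_rot: [0.0, -0.0, 1.0, 0.0]
contact_force: [0.3, -0.6, -1.1]
grip_width: 0.319
```

```bash
python3 -m pendant '[{"linear":[0,0,1],"turn":0,"jaw":60},{"linear":[0,0,0],"turn":0,"jaw":60},{"linear":[0,0,0],"turn":0,"jaw":60},{"linear":[0,0,-35],"turn":0,"jaw":60},{"linear":[0,0,-35],"turn":0,"jaw":60},{"linear":[-15,-35,0],"turn":0,"jaw":30},{"linear":[-15,-35,0],"turn":0,"jaw":30},{"linear":[-15,-35,0],"turn":0,"jaw":30},{"linear":[-20,-35,0],"turn":0,"jaw":30},{"linear":[-20,-35,0],"turn":0,"jaw":30}]';python3 -m pendant '[{"linear":[-20,-35,0],"turn":0,"jaw":30},{"linear":[-20,-35,0],"turn":0,"jaw":30},{"linear":[-20,-35,0],"turn":0,"jaw":30},{"linear":[-20,-35,0],"turn":0,"jaw":30},{"linear":[-20,-35,0],"turn":0,"jaw":30},{"linear":[-20,-35,0],"turn":0,"jaw":30},{"linear":[0,-30,0],"turn":0,"jaw":30},{"linear":[0,0,0],"turn":0,"jaw":30},{"linear":[0,0,0],"turn":0,"jaw":30}]'
python3 - <<'E'
from h import *
print(r.read_state()['tcp_pos'])
for n in('top','scene'):
    im,d=cap(n,n+'3');W=cloud(n,d)
    print(blob(W,(.43,.3215),.03,.146)); covers(W)
E
```

```text
clock: 15.1
tcp_pos: [0.5162, 0.145, 0.1985]
tool_rot: [0.0, -0.0, 1.0, 0.0]
contact_force: [0.3, -0.3, -0.7]
grip_width: 0.344
clock: 16.0
tcp_pos: [0.6354, -0.0939, 0.198]
tool_rot: [-0.0, 0.001, 1.0, 0.0]
contact_force: [0.1, 1.0, 0.4]
grip_width: 0.34
[ 0.63544603 -0.09385943  0.19795435]
(array([0.429 , 0.3221, 0.1464]), array([0.4292, 0.3213, 0.1459]), 85)
l (array([ 0.6367, -0.1674]), 184, np.float64(0.0705), np.float64(0.0496))
m (array([ 0.6383, -0.3353]), 320, np.float64(0.0574), np.float64(0.0541))
s (array([ 0.4588, -0.166 ]), 123, np.float64(0.0424), np.float64(0.0576))
xs (array([ 0.4875, -0.3304]), 172, np.float64(0.0295), np.float64(0.0622))
(array([0.4311, 0.3217, 0.1448]), array([0.4325, 0.3222, 0.1461]), 142)
l (array([ 0.6357, -0.1649]), 614, np.float64(0.0707), np.float64(0.0511))
m (array([ 0.6392, -0.3341]), 400, np.float64(0.0569), np.float64(0.0547))
s (array([ 0.4575, -0.1636]), 250, np.float64(0.0428), np.float64(0.0589))
xs (array([ 0.4876, -0.3292]), 156, np.float64(0.0285), np.float64(0.0617))
```

View pics/scene3.png

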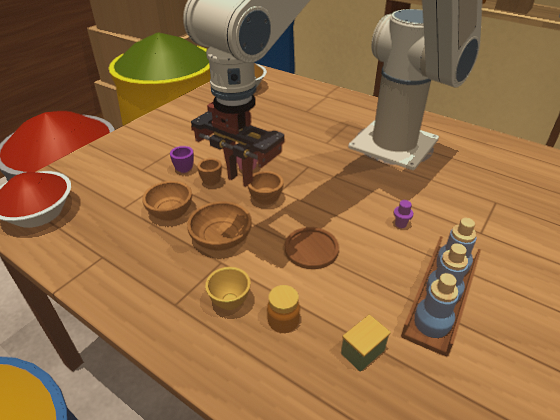

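Picture scene3: all three stoppers are home at around (440,232–290), measured tops at 146 mm, and the gripper is over L's near wall. I'll descend to L's +y rim.

```bash
python3 -m pendant '[{"linear":[-0.5,-1.5,40],"turn":0,"jaw":30},{"linear":[0,0,40],"turn":0,"jaw":30},{"linear":[0,0,40],"turn":0,"jaw":30},{"linear":[0,0,20],"turn":0,"jaw":30},{"linear":[0,0,12],"turn":0,"jaw":30},{"linear":[0,0,12],"turn":0,"jaw":30},{"linear":[0,0,0],"turn":0,"jaw":30}]';python3 -m pendant '[{"linear":[0,0,0],"turn":0,"jaw":2},{"linear":[0,0,0],"turn":0,"jaw":2},{"linear":[0,0,0],"turn":0,"jaw":2},{"linear":[0,0,0],"turn":0,"jaw":2},{"linear":[0,0,0],"turn":0,"jaw":2}]' 60
```

```text
clock: 16.8
tcp_pos: [0.6359, -0.0944, 0.0334]
tool_rot: [-0.001, -0.001, 1.0, 0.0]
contact_force: [-0.5, -0.3, 0.4]
grip_width: 0.343
clock: 17.3
tcp_pos: [0.6363, -0.0954, 0.0354]
tool_rot: [0.0, 0.0, 1.0, -0.0]
contact_force: [-4.4, -0.6, 6.8]
grip_width: 0.106
```

```bash
python3 -m pendant '[{"linear":[0,0,-10],"turn":0,"jaw":2},{"linear":[0,0,-15],"turn":0,"jaw":2},{"linear":[0,0,-20],"turn":0,"jaw":2},{"linear":[0,0,-20],"turn":0,"jaw":2},{"linear":[0,0,-10],"turn":0,"jaw":2},{"linear":[0,0,0],"turn":0,"jaw":2}]'
python3 - <<'E'
from h import *
s=r.read_state();print(s['tcp_pos'],s['contact_force'],s['grip_width'])
c=s['tcp_pos'][:2]-[0,.071];z=s['tcp_pos'][2]+.0146
for n in('top','scene'):
    W=cloud(n,cap(n)[1]);P=W.reshape(-1,3);P=P[np.isfinite(P[:,0])]
    D=np.hypot(*(P[:,:2]-c).T);Q=P[(abs(D-.071)<.004)&(P[:,2]>z-.025)&(P[:,2]<z+.02)&(P[:,1]<c[1]+.04)]
    A=np.c_[Q[:,:2]-c,np.ones(len(Q))];k=np.ones(len(Q),bool)
    for _ in range(5):
        f=np.linalg.lstsq(A[k],Q[k,2],rcond=None)[0];k=abs(A@f-Q[:,2])<.004
    print(n,ring(W,c,.071,f[2],.01,.008),f,k.sum())
E
```

```text
clock: 17.9
tcp_pos: [0.6375, -0.0951, 0.1114]
tool_rot: [0.002, -0.0, 1.0, -0.0]
contact_force: [0.3, 0.2, -3.9]
grip_width: 0.093
[ 0.63748207 -0.09513281  0.1113714 ] [ 0.33042896  0.1911203  -3.86797376] 0.09284231668298139
top (array([ 0.6456, -0.164 ]), 163, np.float64(0.0697), np.float64(0.1122)) [-0.00436574  0.12577588  0.11646353] 78
scene (array([ 0.6443, -0.1622]), 476, np.float64(0.0706), np.float64(0.114)) [-0.01056618  0.11429878  0.11627188] 95
```

L hangs about 7° low on its far side and its rim centre is at (0.645, −0.163). I'll carry it over so the crown lands in the seat when it levels.

```bash
python3 -m pendant '[{"linear":[0,0,-10],"turn":0,"jaw":2},{"linear":[8,15,-10],"turn":0,"jaw":2},{"linear":[12,25,0],"turn":0,"jaw":2},{"linear":[12,25,0],"turn":0,"jaw":2},{"linear":[13,25,0],"turn":0,"jaw":2},{"linear":[13,25,0],"turn":0,"jaw":2},{"linear":[12,25,0],"turn":0,"jaw":2},{"linear":[12,25,0],"turn":0,"jaw":2},{"linear":[14.5,26,0],"turn":0,"jaw":2},{"linear":[0,0,0],"turn":0,"jaw":2}]'
cat >> h.py <<'E'
def tilt(W,c,R,z,lo=.04):
    P=W.reshape(-1,3);P=P[np.isfinite(P[:,0])]
    D=np.hypot(*(P[:,:2]-c).T);Q=P[(abs(D-R)<.006)&(P[:,2]>z-.025)&(P[:,2]<z+.02)&(P[:,1]<c[1]+lo)]
    if len(Q)<8:return None
    A=np.c_[Q[:,:2]-c,np.ones(len(Q))];k=np.ones(len(Q),bool)
    for _ in range(6):
        f=np.linalg.lstsq(A[k],Q[k,2],rcond=None)[0];k=abs(A@f-Q[:,2])<.004
    from scipy.optimize import least_squares
    S=Q[k];s=least_squares(lambda q:np.hypot(S[:,0]-q[0],S[:,1]-q[1])-R,c).x
    return s.round(4),f.round(4),k.sum()
def held(R,dz,lo=.04):
    s=r.read_state();print(s['tcp_pos'].round(4),s['contact_force'].round(1),round(s['grip_width'],3))
    for n in('top','scene'):
        W=cloud(n,cap(n)[1]);c=s['tcp_pos'][:2]-[0,R]
        for _ in range(3):
            o=tilt(W,c,R,s['tcp_pos'][2]+dz,lo)
            if o is None:break
            c=o[0]
        print(n,o)
E
python3 -c "
from h import *
held(.071,.005)"
```

```text
clock: 19.0
tcp_pos: [0.537, 0.0988, 0.1293]
tool_rot: [-0.001, -0.002, 1.0, 0.0]
contact_force: [-0.0, -0.9, -3.0]
grip_width: 0.09
[0.537  0.0988 0.1293] [-0.  -0.9 -3. ] 0.09
top (array([0.5446, 0.0296]), array([-0.0583,  0.0698,  0.1317]), np.int64(217))
scene (array([0.5477, 0.031 ]), array([0.0425, 0.0253, 0.1287]), np.int64(399))
```

Run:
```python
from h import *
im,d=cap('scene');im2,_=cap('top')
a=cv2.resize(im[120:300,200:400],None,fx=2,fy=2);b=cv2.resize(im2[150:290,180:320],None,fx=2.57,fy=2.57)
cv2.imwrite('pics/c4.png',np.hstack([a,b[:360,:360]])[:,:,::-1])
```

```text
(no output)
```

View pics/c4.png

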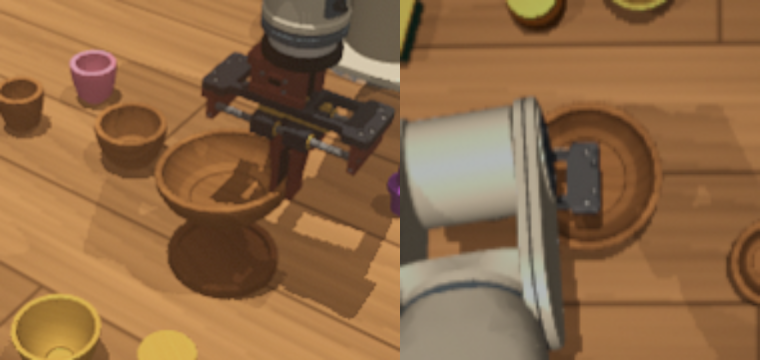

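```bash
cat >> h.py <<'E'
def rim(n,c,R,z0,z1,W=None):
    "per-angle highest point near circle -> plane + centre"
    if W is None: W=cloud(n,cap(n)[1])
    P=W.reshape(-1,3);P=P[np.isfinite(P[:,0])&(P[:,2]>z0)&(P[:,2]<z1)]
    from scipy.optimize import least_squares
    c=np.array(c)
    for _ in range(4):
        V=P[:,:2]-c;D=np.hypot(*V.T);k=abs(D-R)<.009;Q=P[k];th=np.floor(np.degrees(np.arctan2(V[k,1],V[k,0]))/10)
        B=np.array([Q[th==t][np.argsort(-Q[th==t][:,2])[:3]].mean(0) for t in np.unique(th)])
        A=np.c_[B[:,:2]-c,np.ones(len(B))]
        f=least_squares(lambda f:A@f-B[:,2],[0,0,np.median(B[:,2])],loss='soft_l1',f_scale=.002).x
        g=Q[abs(np.c_[Q[:,:2]-c,np.ones(len(Q))]@f-Q[:,2])<.003]
        c=least_squares(lambda q:np.hypot(*(g[:,:2]-q).T)-R,c,loss='soft_l1',f_scale=.002).x
    return n,c.round(4),f.round(4),len(B),np.median(abs(A@f-B[:,2])).round(4)
E
python3 -c "
from h import *
print(rim('top',(.546,.03),.071,.10,.142));print(rim('scene',(.546,.03),.071,.1,.142))"
```

```text
('top', array([0.549 , 0.0272]), array([-0.0132,  0.1136,  0.138 ]), 25, np.float64(0.0007))
('scene', array([0.5479, 0.0281]), array([-0.0025,  0.0918,  0.136 ]), 31, np.float64(0.001))
```

```bash
python3 -m pendant '[{"linear":[0,0,20],"turn":0,"jaw":2},{"linear":[0,0,20],"turn":0,"jaw":2},{"linear":[0,0,15],"turn":0,"jaw":2},{"linear":[0,0,10],"turn":0,"jaw":2},{"linear":[0,0,5],"turn":0,"jaw":2},{"linear":[0,0,0],"turn":0,"jaw":2}]';python3 -m pendant '[{"linear":[0,1,3],"turn":0,"jaw":2},{"linear":[0,1,3],"turn":0,"jaw":2},{"linear":[0,0,0],"turn":0,"jaw":2}]';python3 -m pendant '[{"linear":[0,1,3],"turn":0,"jaw":2},{"linear":[0,1,3],"turn":0,"jaw":2},{"linear":[0,0,0],"turn":0,"jaw":2}]'
python3 -c "
from h import *
print(rim('scene',(.546,.03),.071,.03,.08))"
```

```text
clock: 19.9
tcp_pos: [0.5395, 0.0957, 0.0587]
tool_rot: [-0.0, -0.0, 1.0, -0.0]
contact_force: [1.1, 0.4, -3.8]
grip_width: 0.092
clock: 20.2
tcp_pos: [0.5402, 0.0982, 0.0536]
tool_rot: [0.001, -0.0, 1.0, 0.0]
contact_force: [0.9, 1.0, -0.6]
grip_width: 0.093
clock: 20.5
tcp_pos: [0.54, 0.1004, 0.0475]
tool_rot: [0.0, -0.0, 1.0, 0.0]
contact_force: [-1.7, 3.9, 5.8]
grip_width: 0.097
('scene', array([0.5473, 0.0322]), array([0.0062, 0.0446, 0.0604]), 32, np.float64(0.0006))
```

```bash
python3 -m pendant '[{"linear":[0,1,3],"turn":0,"jaw":2},{"linear":[0,0,2],"turn":0,"jaw":2},{"linear":[0,0,0],"turn":0,"jaw":2},{"linear":[0,0,0],"turn":0,"jaw":25},{"linear":[0,0,0],"turn":0,"jaw":25},{"linear":[0,0,0],"turn":0,"jaw":25}]';python3 -m pendant '[{"linear":[0,0,-20],"turn":0,"jaw":30},{"linear":[0,0,-40],"turn":0,"jaw":30},{"linear":[0,0,-40],"turn":0,"jaw":30},{"linear":[0,-25,-30],"turn":0,"jaw":30},{"linear":[0,-35,-20],"turn":0,"jaw":30},{"linear":[0,-40,0],"turn":0,"jaw":30},{"linear":[-10,-40,0],"turn":0,"jaw":30},{"linear":[-15,-40,0],"turn":0,"jaw":30},{"linear":[-20,-40,0],"turn":0,"jaw":30},{"linear":[-20,-40,0],"turn":0,"jaw":30}]'
python3 - <<'E'
from h import *
print(r.read_state()['tcp_pos'])
for n in('top','scene'):
    W=cloud(n,cap(n,n+'5')[1])
    print(rim(n,(.548,.033),.071,.03,.075,W)); covers(W,['m','s','xs'])
E
```

```text
clock: 21.15
tcp_pos: [0.5396, 0.1006, 0.042]
tool_rot: [-0.0, -0.0, 1.0, -0.0]
contact_force: [0.5, -0.1, -0.6]
grip_width: 0.283
clock: 22.15
tcp_pos: [0.605, -0.1611, 0.1922]
tool_rot: [-0.0, -0.0, 1.0, -0.0]
contact_force: [1.1, -0.6, 0.0]
grip_width: 0.341
[ 0.60500977 -0.16114607  0.19216935]
('top', array([0.5487, 0.0321]), array([0.01  , 0.0058, 0.0595]), 36, np.float64(0.0009))
m (array([ 0.6383, -0.3358]), 224, np.float64(0.0574), np.float64(0.0537))
s None
xs (array([ 0.4877, -0.3306]), 168, np.float64(0.0294), np.float64(0.0623))
('scene', array([0.5469, 0.0334]), array([ 0.0015, -0.0018,  0.0589]), 36, np.float64(0.0003))
m (array([ 0.6393, -0.3341]), 405, np.float64(0.0568), np.float64(0.0546))
s (array([ 0.4574, -0.1634]), 277, np.float64(0.0428), np.float64(0.0591))
xs (array([ 0.487, -0.329]), 132, np.float64(0.0288), np.float64(0.0619))
```

```bash
python3 -m pendant '[{"linear":[-10,-30,0],"turn":0,"jaw":30},{"linear":[-10,-35,0],"turn":0,"jaw":30},{"linear":[-10,-35,0],"turn":0,"jaw":30},{"linear":[-3.5,-15,20],"turn":0,"jaw":30},{"linear":[0,0,40],"turn":0,"jaw":30},{"linear":[0,0,40],"turn":0,"jaw":30},{"linear":[0,0,0],"turn":0,"jaw":30},{"linear":[0,0,0],"turn":0,"jaw":30}]'
python3 - <<'E'
from h import *
print(r.read_state()['tcp_pos'])
for n in('top','scene'):
    W=cloud(n,cap(n)[1]);covers(W,['m'])
    print(ring(W,(.548,.033),.071,.056,.01,.006))
E
```

```text
clock: 23.05
tcp_pos: [0.6378, -0.2734, 0.0919]
tool_rot: [-0.001, -0.0, 1.0, 0.0]
contact_force: [-0.0, -0.7, 0.3]
grip_width: 0.341
[ 0.63784733 -0.27335612  0.09194176]
m None
(array([0.5492, 0.0319]), 473, np.float64(0.0707), np.float64(0.0558))
m (array([ 0.6391, -0.334 ]), 334, np.float64(0.0565), np.float64(0.0547))
(array([0.5481, 0.0339]), 739, np.float64(0.0707), np.float64(0.0566))
```

```bash
python3 -m pendant '[{"linear":[-1,-4,10],"turn":0,"jaw":30},{"linear":[0,0,20],"turn":0,"jaw":30},{"linear":[0,0,12],"turn":0,"jaw":30},{"linear":[0,0,7.5],"turn":0,"jaw":30},{"linear":[0,0,0],"turn":0,"jaw":30},{"linear":[0,0,0],"turn":0,"jaw":2},{"linear":[0,0,0],"turn":0,"jaw":2},{"linear":[0,0,0],"turn":0,"jaw":2},{"linear":[0,0,0],"turn":0,"jaw":2},{"linear":[0,0,0],"turn":0,"jaw":2}]' 60;python3 -m pendant '[{"linear":[0,0,-10],"turn":0,"jaw":2},{"linear":[0,0,-15],"turn":0,"jaw":2},{"linear":[0,0,-20],"turn":0,"jaw":2},{"linear":[0,0,-25],"turn":0,"jaw":2},{"linear":[0,0,-20],"turn":0,"jaw":2},{"linear":[0,0,0],"turn":0,"jaw":2}]'
python3 -c "
from h import *
print(rim('top',(.639,-.335),.057,.11,.155));print(rim('scene',(.639,-.335),.057,.11,.155))"
```

```text
clock: 24.15
tcp_pos: [0.6399, -0.2784, 0.0434]
tool_rot: [0.001, -0.0, 1.0, -0.0]
contact_force: [-0.1, -0.4, 3.1]
grip_width: 0.082
clock: 24.75
tcp_pos: [0.6414, -0.2789, 0.137]
tool_rot: [0.003, -0.0, 1.0, -0.001]
contact_force: [0.3, -0.2, -1.9]
grip_width: 0.085
('top', array([ 0.6367, -0.3187]), array([-0.9256,  0.3257,  0.1085]), 7, np.float64(0.0006))
('scene', array([ 0.6433, -0.3323]), array([0.0107, 0.0026, 0.1458]), 31, np.float64(0.0005))
```

```bash
python3 -m pendant '[{"linear":[5,15,0],"turn":0,"jaw":2},{"linear":[8,30,0],"turn":0,"jaw":2},{"linear":[9,35,0],"turn":0,"jaw":2},{"linear":[9,35,0],"turn":0,"jaw":2},{"linear":[9,35,0],"turn":0,"jaw":2},{"linear":[9,35,0],"turn":0,"jaw":2},{"linear":[9,35,0],"turn":0,"jaw":2},{"linear":[9,35,0],"turn":0,"jaw":2},{"linear":[9,35,0],"turn":0,"jaw":2},{"linear":[9,35,0],"turn":0,"jaw":2}]';python3 -m pendant '[{"linear":[9,30,0],"turn":0,"jaw":2},{"linear":[0,10,0],"turn":0,"jaw":2},{"linear":[0,0,0],"turn":0,"jaw":2},{"linear":[0,0,0],"turn":0,"jaw":2}]'
python3 -c "
from h import *
print(r.read_state()['tcp_pos'])
print(rim('top',(.5487,.033),.057,.11,.155));print(rim('scene',(.5487,.033),.057,.11,.155))"
```

```text
clock: 25.85
tcp_pos: [0.5519, 0.0488, 0.1314]
tool_rot: [-0.001, -0.0, 1.0, 0.0]
contact_force: [-0.2, -0.5, -2.5]
grip_width: 0.083
clock: 26.25
tcp_pos: [0.5449, 0.0865, 0.1322]
tool_rot: [-0.0, -0.0, 1.0, -0.0]
contact_force: [-0.4, -0.8, -1.2]
grip_width: 0.087
[0.54494424 0.08654003 0.13220623]
('top', array([0.5484, 0.0308]), array([-0.0076,  0.0036,  0.1453]), 23, np.float64(0.0008))
('scene', array([0.5465, 0.0314]), array([-0.0028,  0.022 ,  0.1454]), 30, np.float64(0.0005))
```

```bash
python3 -m pendant '[{"linear":[-1,2,20],"turn":0,"jaw":2},{"linear":[0,0,20],"turn":0,"jaw":2},{"linear":[0,0,15],"turn":0,"jaw":2},{"linear":[0,0,10],"turn":0,"jaw":2},{"linear":[0,0,4],"turn":0,"jaw":2},{"linear":[0,0,0],"turn":0,"jaw":2}]';python3 -m pendant '[{"linear":[0,0,2],"turn":0,"jaw":2},{"linear":[0,0,1],"turn":0,"jaw":2},{"linear":[0,0,0],"turn":0,"jaw":2}]'
python3 -c "
from h import *
print(rim('scene',(.5487,.033),.057,.06,.09))"
```

```text
clock: 26.95
tcp_pos: [0.5461, 0.0886, 0.0633]
tool_rot: [-0.0, -0.0, 1.0, -0.0]
contact_force: [-0.3, -0.3, -1.6]
grip_width: 0.09
clock: 27.25
tcp_pos: [0.5464, 0.0889, 0.061]
tool_rot: [0.0, -0.0, 1.0, 0.0]
contact_force: [0.6, -0.9, -1.0]
grip_width: 0.086
('scene', array([0.5479, 0.0339]), array([0.012 , 0.0101, 0.0734]), 29, np.float64(0.0005))
```

```bash
python3 -m pendant '[{"linear":[0,0,1.5],"turn":0,"jaw":2},{"linear":[0,0,0],"turn":0,"jaw":2},{"linear":[0,0,0],"turn":0,"jaw":20},{"linear":[0,0,0],"turn":0,"jaw":20},{"linear":[0,0,0],"turn":0,"jaw":20}]';python3 -m pendant '[{"linear":[0,0,-20],"turn":0,"jaw":30},{"linear":[0,0,-40],"turn":0,"jaw":30},{"linear":[5,-10,-40],"turn":0,"jaw":30},{"linear":[15,-30,0],"turn":0,"jaw":30},{"linear":[15,-35,0],"turn":0,"jaw":30},{"linear":[15,-35,0],"turn":0,"jaw":30},{"linear":[15,-35,0],"turn":0,"jaw":30},{"linear":[15,-35,0],"turn":0,"jaw":30},{"linear":[9,-30,0],"turn":0,"jaw":30},{"linear":[0,0,0],"turn":0,"jaw":30}]'
python3 - <<'E'
from h import *
print(r.read_state()['tcp_pos'])
for n in('top','scene'):
    W=cloud(n,cap(n,n+'6')[1]);covers(W,['s','xs'])
    print(ring(W,(.548,.033),.071,.056,.01,.006),ring(W,(.548,.033),.057,.070,.01,.005))
    print(rim(n,(.548,.033),.057,.06,.09,W))
E
```

```text
clock: 27.8
tcp_pos: [0.5462, 0.0888, 0.0592]
tool_rot: [0.0, -0.0, 1.0, -0.0]
contact_force: [-0.1, 0.9, 0.8]
grip_width: 0.225
clock: 28.8
tcp_pos: [0.4563, -0.1237, 0.1593]
tool_rot: [-0.0, 0.002, 1.0, -0.0]
contact_force: [-0.0, 0.4, 0.6]
grip_width: 0.34
[ 0.45625568 -0.12373987  0.15932841]
s (array([ 0.4601, -0.1687]), 8, np.float64(0.0145), np.float64(0.0575))
xs (array([ 0.4875, -0.3306]), 174, np.float64(0.0295), np.float64(0.0619))
(array([0.549 , 0.0314]), 615, np.float64(0.0667), np.float64(0.0558)) (array([0.5499, 0.0328]), 355, np.float64(0.0569), np.float64(0.0699))
('top', array([0.5497, 0.033 ]), array([-0.0025,  0.0075,  0.0733]), 36, np.float64(0.0009))
s (array([ 0.4573, -0.1635]), 286, np.float64(0.0429), np.float64(0.0588))
xs (array([ 0.4878, -0.3287]), 157, np.float64(0.029), np.float64(0.0618))
(array([0.5492, 0.0345]), 896, np.float64(0.0634), np.float64(0.0567)) (array([0.549, 0.035]), 581, np.float64(0.0568), np.float64(0.0709))
('scene', array([0.548 , 0.0343]), array([0.0014, 0.0036, 0.0727]), 36, np.float64(0.0004))
```

View pics/scene6.png

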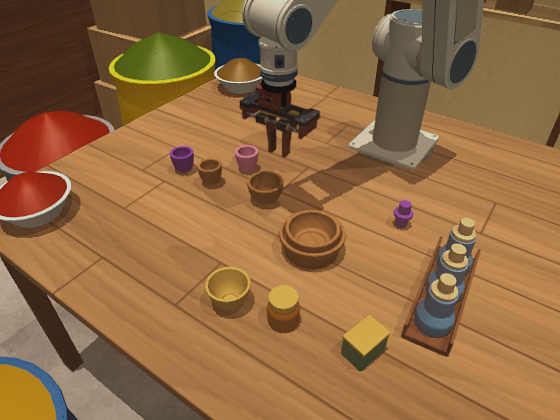

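Picture scene6: M sits level in L at about (313,236). S at (265,188) is unmoved. Grasping S.

```bash
python3 -m pendant '[{"linear":[-1.5,2,30],"turn":0,"jaw":30},{"linear":[0,0,40],"turn":0,"jaw":30},{"linear":[0,0,20],"turn":0,"jaw":30},{"linear":[0,0,10],"turn":0,"jaw":30},{"linear":[0,0,10],"turn":0,"jaw":30},{"linear":[0,0,0],"turn":0,"jaw":30},{"linear":[0,0,0],"turn":0,"jaw":30}]';python3 -m pendant '[{"linear":[0,0,3],"turn":0,"jaw":30},{"linear":[0,0,0],"turn":0,"jaw":2},{"linear":[0,0,0],"turn":0,"jaw":2},{"linear":[0,0,0],"turn":0,"jaw":2},{"linear":[0,0,0],"turn":0,"jaw":2},{"linear":[0,0,0],"turn":0,"jaw":2}]' 60;python3 -m pendant '[{"linear":[0,0,-10],"turn":0,"jaw":2},{"linear":[0,0,-15],"turn":0,"jaw":2},{"linear":[0,0,-25],"turn":0,"jaw":2},{"linear":[0,0,-30],"turn":0,"jaw":2},{"linear":[0,0,-30],"turn":0,"jaw":2},{"linear":[0,0,0],"turn":0,"jaw":2},{"linear":[0,0,0],"turn":0,"jaw":2}]'
python3 -c "
from h import *
print(rim('scene',(.457,-.165),.043,.135,.18))"
```

```text
clock: 29.6
tcp_pos: [0.4594, -0.1191, 0.0497]
tool_rot: [0.0, -0.0, 1.0, -0.0]
contact_force: [-0.1, -0.1, 0.5]
grip_width: 0.338
clock: 30.2
tcp_pos: [0.459, -0.1193, 0.0465]
tool_rot: [0.0, -0.0, 1.0, -0.0]
contact_force: [-0.7, -1.2, 3.9]
grip_width: 0.081
clock: 30.9
tcp_pos: [0.4588, -0.1191, 0.1566]
tool_rot: [0.001, -0.0, 1.0, -0.0]
contact_force: [-0.3, 0.0, -0.9]
grip_width: 0.083
('scene', array([ 0.4598, -0.1594]), array([0.0112, 0.0367, 0.1699]), 29, np.float64(0.0005))
```

```bash
python3 -m pendant '[{"linear":[-8,15,0],"turn":0,"jaw":2},{"linear":[-13,30,0],"turn":0,"jaw":2},{"linear":[-14,30,0],"turn":0,"jaw":2},{"linear":[-14,30,0],"turn":0,"jaw":2},{"linear":[-14,30,0],"turn":0,"jaw":2},{"linear":[-14,30,0],"turn":0,"jaw":2},{"linear":[-12.5,30,0],"turn":0,"jaw":2},{"linear":[0,0,0],"turn":0,"jaw":2},{"linear":[0,0,0],"turn":0,"jaw":2}]'
python3 -c "
from h import *
print(r.read_state()['tcp_pos'])
print(rim('top',(.5487,.033),.043,.14,.18));print(rim('scene',(.5487,.033),.043,.14,.18))"
```

```text
clock: 31.85
tcp_pos: [0.547, 0.0761, 0.1544]
tool_rot: [-0.002, -0.001, 1.0, -0.0]
contact_force: [-0.1, -0.3, -1.0]
grip_width: 0.09
[0.5469594  0.07612937 0.15437646]
('top', array([0.5493, 0.032 ]), array([-0.0078, -0.008 ,  0.1674]), 17, np.float64(0.0019))
('scene', array([0.5474, 0.0342]), array([-0.0035,  0.0203,  0.1691]), 30, np.float64(0.0007))
```

```bash
python3 -m pendant '[{"linear":[-0.5,0.5,20],"turn":0,"jaw":2},{"linear":[0,0,20],"turn":0,"jaw":2},{"linear":[0,0,20],"turn":0,"jaw":2},{"linear":[0,0,12],"turn":0,"jaw":2},{"linear":[0,0,5],"turn":0,"jaw":2},{"linear":[0,0,3],"turn":0,"jaw":2},{"linear":[0,0,0],"turn":0,"jaw":2}]'
python3 -c "
from h import *
print(rim('scene',(.5487,.033),.043,.075,.105))"
```

```text
clock: 32.65
tcp_pos: [0.5488, 0.0761, 0.0763]
tool_rot: [0.0, -0.0, 1.0, -0.0]
contact_force: [-0.2, -0.2, -0.6]
grip_width: 0.085
('scene', array([0.5492, 0.035 ]), array([-0.0128,  0.0412,  0.0913]), 30, np.float64(0.0008))
```

```bash
python3 -m pendant '[{"linear":[0,0,2.5],"turn":0,"jaw":2},{"linear":[0,0,1.5],"turn":0,"jaw":2},{"linear":[0,0,0],"turn":0,"jaw":2},{"linear":[0,0,0],"turn":0,"jaw":20},{"linear":[0,0,0],"turn":0,"jaw":20},{"linear":[0,0,0],"turn":0,"jaw":20}]';python3 -m pendant '[{"linear":[0,0,-20],"turn":0,"jaw":30},{"linear":[0,0,-40],"turn":0,"jaw":30},{"linear":[5,-10,-40],"turn":0,"jaw":84},{"linear":[5,-35,0],"turn":0,"jaw":84},{"linear":[5,-40,0],"turn":0,"jaw":84},{"linear":[5,-40,0],"turn":0,"jaw":84},{"linear":[8,-40,0],"turn":0,"jaw":84},{"linear":[8,-40,0],"turn":0,"jaw":84},{"linear":[8,-40,0],"turn":0,"jaw":84},{"linear":[8,-40,0],"turn":0,"jaw":84}]';python3 -m pendant '[{"linear":[8,-40,0],"turn":0,"jaw":84},{"linear":[0,-40,0],"turn":0,"jaw":84},{"linear":[0,-40,0],"turn":0,"jaw":84},{"linear":[0,0,0],"turn":0,"jaw":84},{"linear":[0,0,0],"turn":0,"jaw":84}]'
python3 - <<'E'
from h import *
print(r.read_state()['tcp_pos'])
for n in('top','scene'):
    W=cloud(n,cap(n)[1]);covers(W,['xs'])
    print(ring(W,(.548,.033),.071,.056,.01,.006),ring(W,(.549,.034),.057,.070,.006,.005),ring(W,(.549,.034),.043,.084,.006,.005))
    print(rim(n,(.548,.033),.043,.075,.105,W))
E
```

```text
clock: 33.3
tcp_pos: [0.5487, 0.0763, 0.0722]
tool_rot: [0.0, -0.0, 1.0, -0.0]
contact_force: [0.5, 0.6, -0.5]
grip_width: 0.224
clock: 34.3
tcp_pos: [0.4963, -0.2103, 0.1723]
tool_rot: [0.0, -0.0, 1.0, -0.0]
contact_force: [0.5, 0.8, -0.1]
grip_width: 0.954
clock: 34.8
tcp_pos: [0.4884, -0.329, 0.1718]
tool_rot: [-0.0, 0.001, 1.0, 0.0]
contact_force: [-0.6, 0.6, -1.5]
grip_width: 0.954
[ 0.48836593 -0.32904692  0.17181544]
xs None
(array([0.549 , 0.0312]), 726, np.float64(0.0624), np.float64(0.0557)) (array([0.5497, 0.0325]), 428, np.float64(0.0547), np.float64(0.07)) (array([0.5512, 0.034 ]), 281, np.float64(0.0429), np.float64(0.0838))
('top', array([0.5508, 0.0339]), array([-0.0103,  0.0057,  0.0866]), 36, np.float64(0.0007))
xs (array([ 0.4876, -0.3288]), 159, np.float64(0.0287), np.float64(0.0619))
(array([0.5483, 0.0339]), 854, np.float64(0.0599), np.float64(0.0568)) (array([0.5492, 0.0352]), 649, np.float64(0.051), np.float64(0.0709)) (array([0.5503, 0.0361]), 431, np.float64(0.043), np.float64(0.0849))
('scene', array([0.5494, 0.0355]), array([-0.0004,  0.0007,  0.0868]), 36, np.float64(0.0003))
```

```bash
python3 -m pendant '[{"linear":[0.5,-0.5,30],"turn":0,"jaw":84},{"linear":[0,0,40],"turn":0,"jaw":84},{"linear":[0,0,25],"turn":0,"jaw":84},{"linear":[0,0,15],"turn":0,"jaw":84},{"linear":[0,0,8],"turn":0,"jaw":84},{"linear":[0,0,4],"turn":0,"jaw":84},{"linear":[0,0,0],"turn":0,"jaw":84}]';python3 -m pendant '[{"linear":[0,0,0],"turn":0,"jaw":50},{"linear":[0,0,0],"turn":0,"jaw":50},{"linear":[0,0,0],"turn":0,"jaw":50},{"linear":[0,0,0],"turn":0,"jaw":50},{"linear":[0,0,0],"turn":0,"jaw":50}]' 40;python3 -m pendant '[{"linear":[0,0,-10],"turn":0,"jaw":50},{"linear":[0,0,-15],"turn":0,"jaw":50},{"linear":[0,0,-25],"turn":0,"jaw":50},{"linear":[0,0,-35],"turn":0,"jaw":50},{"linear":[0,0,-35],"turn":0,"jaw":50},{"linear":[0,0,-10],"turn":0,"jaw":50},{"linear":[0,0,0],"turn":0,"jaw":50}]'
python3 -c "
from h import *
print(r.read_state()['tcp_pos'],rim('scene',(.488,-.329),.029,.165,.21))"
```

```text
clock: 35.6
tcp_pos: [0.4889, -0.3291, 0.0507]
tool_rot: [0.0, -0.0, 1.0, -0.0]
contact_force: [0.1, -0.6, 1.3]
grip_width: 0.958
clock: 36.1
tcp_pos: [0.4889, -0.3296, 0.0509]
tool_rot: [0.001, -0.0, 1.0, -0.0]
contact_force: [0.2, 0.4, 5.7]
grip_width: 0.737
clock: 36.8
tcp_pos: [0.4892, -0.3298, 0.1824]
tool_rot: [0.002, -0.0, 1.0, -0.001]
contact_force: [0.5, -1.0, -0.8]
grip_width: 0.739
[ 0.4892214  -0.3297612   0.18242409] ('scene', array([ 0.4907, -0.3309]), array([ 0.1052, -0.3668,  0.1925]), 31, np.float64(0.0041))
```

```bash
python3 -m pendant '[{"linear":[-3,15,0],"turn":0,"jaw":50},{"linear":[-6,30,0],"turn":0,"jaw":50},{"linear":[-6,35,0],"turn":0,"jaw":50},{"linear":[-6,35,0],"turn":0,"jaw":50},{"linear":[-6,35,0],"turn":0,"jaw":50},{"linear":[-6,35,0],"turn":0,"jaw":50},{"linear":[-6,35,0],"turn":0,"jaw":50},{"linear":[-6,35,0],"turn":0,"jaw":50},{"linear":[-6,35,0],"turn":0,"jaw":50},{"linear":[-6,35,0],"turn":0,"jaw":50}]';python3 -m pendant '[{"linear":[-4.5,30,0],"turn":0,"jaw":50},{"linear":[0,10,0],"turn":0,"jaw":50},{"linear":[0,0,0],"turn":0,"jaw":50},{"linear":[0,0,0],"turn":0,"jaw":50}]'
python3 - <<'E'
from h import *
print(r.read_state()['tcp_pos'])
im,d=cap('scene');W=cloud('scene',d)
P=W.reshape(-1,3);Q=P[(np.hypot(P[:,0]-.55,P[:,1]-.035)<.034)&(P[:,2]>.187)&(P[:,2]<.2)]
print(rim('scene',(.55,.035),.029,.17,.2,W),ring(W,(.55,.035),.029,.193,.008,.005))
cv2.imwrite('pics/c7.png',cv2.resize(im[120:280,220:400],None,fx=3,fy=3)[:,:,::-1])
E
```

```text
clock: 37.85
tcp_pos: [0.5437, -0.0017, 0.1783]
tool_rot: [-0.002, -0.0, 1.0, 0.0]
contact_force: [0.5, 0.5, -1.1]
grip_width: 0.739
clock: 38.25
tcp_pos: [0.5488, 0.0355, 0.1793]
tool_rot: [-0.001, -0.0, 1.0, -0.0]
contact_force: [0.5, -0.1, -0.7]
grip_width: 0.736
[0.54879132 0.03553516 0.1792739 ]
('scene', array([0.5465, 0.0363]), array([ 0.0026, -0.0472,  0.1928]), 31, np.float64(0.0006)) (array([0.5471, 0.0362]), 260, np.float64(0.0293), np.float64(0.1918))
```

View pics/c7.png

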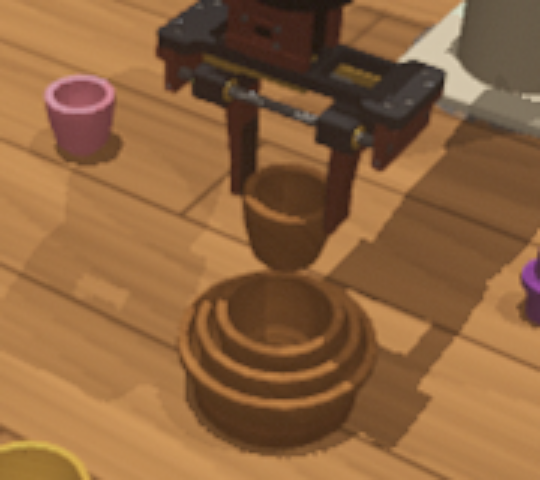

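XS is held level above the three-cover pile. I'll nudge it and lower it.

```bash
python3 -m pendant '[{"linear":[-2,-0.5,25],"turn":0,"jaw":50},{"linear":[0,0,20],"turn":0,"jaw":50},{"linear":[0,0,20],"turn":0,"jaw":50},{"linear":[0,0,12],"turn":0,"jaw":50},{"linear":[0,0,6],"turn":0,"jaw":50},{"linear":[0,0,3],"turn":0,"jaw":50},{"linear":[0,0,0],"turn":0,"jaw":50}]';python3 -m pendant '[{"linear":[0,0,3],"turn":0,"jaw":50},{"linear":[0,0,0],"turn":0,"jaw":50}]'
python3 -c "
from h import *
print(rim('scene',(.5487,.035),.029,.09,.118))"
```

```text
clock: 39.0
tcp_pos: [0.5519, 0.0351, 0.0943]
tool_rot: [0.0, -0.0, 1.0, -0.0]
contact_force: [-0.3, 0.6, -0.4]
grip_width: 0.738
clock: 39.2
tcp_pos: [0.552, 0.0354, 0.0915]
tool_rot: [0.0, -0.0, 1.0, 0.0]
contact_force: [0.2, -0.9, -0.3]
grip_width: 0.736
('scene', array([0.5496, 0.0361]), array([ 0.0021, -0.0811,  0.1052]), 32, np.float64(0.001))
```

```bash
python3 -m pendant '[{"linear":[0,0,2],"turn":0,"jaw":50},{"linear":[0,0,2],"turn":0,"jaw":50},{"linear":[0,0,0],"turn":0,"jaw":50},{"linear":[0,0,0],"turn":0,"jaw":84},{"linear":[0,0,0],"turn":0,"jaw":84},{"linear":[0,0,0],"turn":0,"jaw":84}]';python3 -m pendant '[{"linear":[0,0,-20],"turn":0,"jaw":84},{"linear":[0,0,-40],"turn":0,"jaw":84},{"linear":[0,0,-40],"turn":0,"jaw":84},{"linear":[0,-40,-20],"turn":0,"jaw":84},{"linear":[0,-40,0],"turn":0,"jaw":84},{"linear":[0,-40,0],"turn":0,"jaw":84},{"linear":[0,-40,0],"turn":0,"jaw":84},{"linear":[0,-40,0],"turn":0,"jaw":84},{"linear":[0,0,0],"turn":0,"jaw":84},{"linear":[0,0,0],"turn":0,"jaw":84}]'
python3 - <<'E'
from h import *
print(r.read_state()['tcp_pos'])
for n in('top','scene'):
    W=cloud(n,cap(n,n+'8')[1])
    for R,z in((.071,.056),(.057,.07),(.043,.084),(.029,.098)):print(rim(n,(.549,.034),R,z-.008,z+.008,W))
    for c in((.43,.3215),(.5154,.33),(.599,.338)):print(blob(W,c,.03,.146))
E
```

```text
clock: 39.85
tcp_pos: [0.5518, 0.0354, 0.0872]
tool_rot: [0.0, -0.0, 1.0, -0.0]
contact_force: [0.5, -0.7, 0.3]
grip_width: 0.947
clock: 40.85
tcp_pos: [0.5515, -0.1652, 0.2071]
tool_rot: [-0.0, 0.001, 1.0, 0.0]
contact_force: [0.3, 0.6, 0.5]
grip_width: 0.958
[ 0.55154322 -0.16524261  0.20706734]
('top', array([0.549 , 0.0321]), array([ 0.0046, -0.0041,  0.0595]), 36, np.float64(0.0007))
('top', array([0.5502, 0.0328]), array([0.0044, 0.    , 0.0732]), 36, np.float64(0.0008))
('top', array([0.5512, 0.0338]), array([-0.0059,  0.0043,  0.0864]), 36, np.float64(0.0006))
('top', array([0.5504, 0.033 ]), array([0.0046, 0.0016, 0.0999]), 36, np.float64(0.0009))
(array([0.429 , 0.3217, 0.1452]), array([0.4294, 0.321 , 0.1459]), 87)
(array([0.5148, 0.3293, 0.1458]), array([0.515 , 0.3287, 0.1454]), 90)
(array([0.5987, 0.3382, 0.1456]), array([0.5983, 0.3367, 0.1458]), 93)
('scene', array([0.546 , 0.0329]), array([0.0199, 0.0058, 0.0589]), 30, np.float64(0.0005))
('scene', array([0.5411, 0.0294]), array([0.0413, 0.0284, 0.0739]), 31, np.float64(0.0007))
('scene', array([0.5493, 0.0354]), array([ 0.0069, -0.0005,  0.0866]), 30, np.float64(0.0004))
('scene', array([0.5491, 0.0351]), array([ 0.0034, -0.    ,  0.1003]), 36, np.float64(0.0003))
(array([0.4296, 0.3218, 0.1444]), array([0.4323, 0.3221, 0.146 ]), 141)
(array([0.5147, 0.3297, 0.1444]), array([0.5172, 0.33  , 0.1455]), 170)
(array([0.5997, 0.3381, 0.1445]), array([0.6016, 0.3382, 0.1456]), 193)
```

View pics/scene8.png

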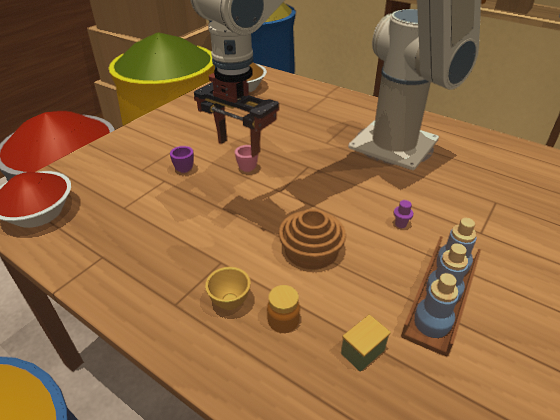

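Picture scene8: the four covers are nested level at about (313,235), the three stoppers are home, and the decoys and bystanders look unmoved. I'll hand the job in.

```bash
python3 -c "
from cell import r
print(r.sign_off())"
```

```text
the job is handed in; nothing more can be done
None
```

I put the three cream stoppers in the three flasks, then piled the covers L, M, S and XS in the ring stand, and handed the job in at about 41 s on the robot's clock.

- **Stoppers:** all three tops measured about 146 mm above the counter from both cameras, which is the height expected when the collar rests on the rim.
- **Covers:** in the final top view the four rims read 59.5, 73, 86 and 100 mm. This method reads 2–3 mm high, so it fits the expected 56, 70, 84 and 98 mm. Tilts were under 0.01 rad and the centres agree within about 3 mm.
- **Disagreement:** the scene camera's final fit showed up to 0.04 rad of tilt on M and 0.02 rad on L. I put this down to the smaller covers now hiding parts of those rims. Each had read level from both cameras when it was released.
- **Left alone:** I never handled the jar, bowl, tin or the pink and purple look-alikes. They look unmoved in the last picture, but I did not re-measure them.
- **No knock seen:** neither M nor S had moved when I re-measured it before grasping.

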